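Load a wire reel into its bayonet dispenser and hold the lid at half-twist

ROBOT

A 7-joint arm with a two-finger parallel gripper is mounted at the origin on a cart in front of the work surface, level with it; the furniture and walls round the work are solid. World frame = base frame: x ahead of the robot, y to its left, z up, the work surface at z = 0. Lengths are in mm, angles in rad, forces in N, time in s.
With the tool pointing down it reaches from about 350 to 900 mm from the base axis. Payload 8.1 kg.
Tool frame: the origin (TCP) lies midway between the tips of the shut fingers; the grasp point (between the pads) lies 19 mm behind it; z points along the fingers, y is the direction in which the jaws open and shut (so a half turn about z gives the same grasp; the last joint's range is limited). The gripper opens to 85 mm and grips with 20 to 120 N. Pads are 22 mm wide; open, the fingers measure 114 mm over their backs; the gripper's body (76 mm by 85 mm) begins 54 mm behind the grasp point. The pads swing forward as they close: fully open they stand 13 mm farther back than shut.
Start: joints at [1.048, 0.434, 0.025, 1.573, -0.012, 1.134, -0.075], TCP at [254.715, -570.755, 231.323] pointing down, gripper open.
Joint ranges: [-2.62, 2.62], [-0.44, 2.09], [-1.27, 1.32], [0.08, 2.57], [-1.32, 4.46], [0.12, 2], [-2.74, 2.74]. Speed limits (rad/s): [2.22, 2.22, 3.01, 3.01, 3.14, 3.14, 3.14].

INTERFACE

Orientations are given as a rotation vector (axis times angle).
In Python, from rig import readout, viewer, r gives the robot as it stands.
- The arm moves only by the shell command python3 -m creep 'ROWS' [OPENING]. ROWS is JSON, a list that holds one entry, the list of rows, each a list of 6 numbers: the shift along the tool's x, y, z in m, then the turn, a rotation vector about the tool's x, y, z in rad. In form: [[[tx, ty, tz, ax, ay, az], ...]]. A call has 1 to 8 rows; each row shifts and turns the pose as measured when the row begins, along the tool's axes as they then stand; what a row does not reach is not made up. A row lasts 1/10 s, in which the tool goes at most 50 mm and 8.59 degrees, less where a joint would pass 70% of its speed; a pose out of reach is approached as far as the arm can. A call with a gripper value outside its range is refused whole. OPENING is the finger opening in m, from 0 to 0.0854, set as the call begins (- or left out, the last holds). The fingers move at their own pace and stop on an object; the grip force is fixed at half the most. Time passes only in rows, so rows that do not move let the fingers close. It gives the time, the measured TCP pose, the force and the opening at its end, in the units of the state.
- readout.observe(): the state, without advancing time (a new reading comes with each control period).
- viewer.snapshot(name): name is "scene" or "top" or "wrist"; returns a dict with "pixels" (384x512x3 uint8, blue, green, red), "depth" (384x512 float32, mm along the optical axis (not along the pixel's ray), 0 where there is no reading), "vfov" (degrees; the focal length in pixels is half the picture's height over the tangent of half this angle, whatever the lens; pixels are square), "cx", "cy" (the principal point, pixels), "eye" and "attitude" of the camera in the world. Camera axes: x right, y down, z forward; pixel columns grow to the right and rows downward; lengths in mm; the calibration is good to about 2 mm. A picture is of the moment at which its call begins.
- r.hand_in(): hands the job in, once; it reports no verdict.
The state is a dict: "clock": time; "joints": joint angles; "dq": joint speeds; "tau": joint torques, N m; "ee_pos": TCP position; "orientation": TCP orientation; "ft_force": force on the tool from outside, world axes, zero at the start; "moment": the same for the moment, N m; "opening": opening from 0.0 (shut) to 1.0 (fully open).
Only numpy, scipy, OpenCV 4.12 (cv2) and the standard library are available. Lean on these libraries where they do the work, as an engineer would, in place of code of your own. Each camera call takes 0.05 s, during which the arm holds its last target. There are 200 camera calls.

TASK

Slide the copper wire reel straight up off its storage post, set it down over the spindle of the grey dispenser and let go of it. Then put the blue lid over it, with the lid's two orange lugs going down through the two slots of the black collar until it sits fully home, and twist it clockwise (seen from above) against its spring only as far as the green mark, halfway to the lock; never go on to the lock click at the red mark. Finish while still gripping the lid and holding it steady at the green mark, because the spring turns it back if it is let go; leave the pots and vials around alone.

Things in the scene. Friction and masses are not known exactly. Their poses are not given: they have to be found in the camera images.
- reel: copper-wound reel with white flanges, outer diameter 50, height 28, bore 17 diameter, 0.12 kg. Origin: centre of its underside, z up along the bore. Grasp from above across its 50 mm diameter, any yaw.
- reel_post: fixed storage post: dark steel foot disc 72 diameter, 9 high; black shoulder 30 diameter up to height 20, on which the reel rests; steel pin 12 diameter up to height 66, so the reel must rise more than 46 to come free. Origin: centre of the foot on the counter, z up.
- dispenser: reel dispenser, fixed: grey round base 120 diameter, 20 high; on it a black bayonet collar, outer diameter 94, top at height 43: a ring (inner diameter 73, heights 37 to 43) over a channel (heights 20 to 37), with two slots on its +x and -x sides. Stops keep the lid from turning anticlockwise from the slots. Origin: centre of the underside on the counter, x towards one slot, z up.
- hub_top (a point): centre of the dispenser's aluminium hub, 46 diameter, flat top 48 above the counter, where the reel's underside rests; the steel spindle, 12 diameter, rises from it to height 85 and has a tapered tip.
- slot (a point): one of the two collar slots, on the dispenser's +x side, at the collar's top (height 43), 41 from the axis; 18 wide, reaching out to 83 diameter, with a white mark on the collar's outside below it. The other slot is on the far side.
- green_mark (a point): green mark on the collar's top, 40 degrees clockwise (seen from above) of that slot about the dispenser's axis, 42 from the axis; a second one is on the far side. Here the lid's white pointer lines must end.
- red_mark (a point): red lock mark on the collar's top, 80 degrees clockwise of that slot, where the lid meets a hard stop; a second one is on the far side. A sprung ball starts to resist at about 56 degrees and clicks over at about 77.
- lid: blue bell lid, open below, 0.15 kg, upright on the counter: skirt outer diameter 68, inner 60 (lowest 8 tapered to 63 and 57), roof at height 73, on it a white bar knob 44 long along the lid's x, 20 wide along y, heights 72 to 99. Same after a half turn. Origin: centre of its lower rim, z up. Fully home its origin is 20 above the dispenser's origin, with up to 3 of vertical play once twisted.
- lid_lug (a point): orange lug on the lid's +x side, 36 from the axis and 11 above the rim; 10 wide, 6 high (heights 8 to 14), reaching out to 79 diameter. Its twin is on the -x side; white pointer lines run up the skirt above both. Radial play in the collar about 2.7; a lug has 4 to each side in its slot, so enter within 5 degrees. From the slots, twist 40 degrees clockwise to the green mark.
- lid_knob (a point): middle of the white bar knob, on the lid's axis, 85.5 above the lid's origin; grasp the 20 mm width there, closing along the lid's y.
- rotor (a joint): sprung ring inside the collar, pushed by the lugs; 0 = rest, grows (rad) as the lid turns clockwise. It starts to move when the lid is about 0.16 rad past the slots and reads about 0.54 at the green mark. Return spring 0.06 N m at rest plus 0.2 N m per rad; it pushes the lid back when let go.
- sample_pot_a: bystander: specimen pot with white lid, 51 diameter, 74 high; origin at the centre of its underside
- vial_p7: bystander: clear vial with white cap, 39 diameter, 89 high; origin at the centre of its underside
- vial_c0: bystander: clear vial with yellow cap, 28 diameter, 75 high; origin at the centre of its underside
- sample_pot_b: bystander: specimen pot with yellow lid, 49 diameter, 50 high; origin at the centre of its underside
Mind the look-alikes: they are no part of the job. What is shaped like the reel but brown or turquoise is not meant.

How it is judged (in metres and radians):
On the way, in this order (a step that is already met when the one before it is completed fails the run):
1. the reel is lifted clear of the storage post (z of reel in the frame of reel_post above 0.066 m), for 0.05 s.
2. the reel sits down on the dispenser's hub round the spindle, let go (horizontal distance between reel and dispenser below 0.005 m and z of reel in the frame of dispenser between 0.045 and 0.051 m and contact force between the fingers and reel below 0.1 N and linear speed of reel below 0.02 m/s), for 0.2 s.
3. the lid is fully home in the collar, lugs still at the slots, over the reel (horizontal distance between lid and dispenser below 0.006 m and z of lid in the frame of dispenser below 0.0245 m and angle between lid's own z axis and vertical below 0.1 rad and horizontal distance between reel and dispenser below 0.005 m and z of reel in the frame of dispenser between 0.045 and 0.051 m and angle between the x axis of lid and the x axis of dispenser, either way round below 0.3 rad), for 0.1 s.
At the end, for the whole second after the job is handed in: Reel on the hub (within 5 mm of the axis, 3 mm of the hub top); lid home (upright, within 6 mm of the axis, at most 4.5 mm above its seat), turned clockwise 30 to 50 degrees from the slots, still, and gripped by the fingers (over 1 N) through the last second (horizontal distance between lid and dispenser below 0.006 m and z of lid in the frame of dispenser below 0.0245 m and angle between lid's own z axis and vertical below 0.1 rad and horizontal distance between reel and dispenser below 0.005 m and z of reel in the frame of dispenser between 0.045 and 0.051 m and angle between the x axis of lid and the x axis of dispenser, either way round between 0.5236 and 0.8727 rad and value of joint rotor between 0.3 and 0.8 rad and velocity of joint rotor between -0.1 and 0.1 rad/s and contact force between the fingers and lid above 1 N); the arm keeps its last pose, push and grip.
It fails at once if the lid is turned on into the lock click (beyond about 64 degrees) (value of joint rotor above 0.96 rad).
It fails at once if a bystander pot or vial (sample_pot_a) is shifted by more than 20 mm or tipped over (distance of sample_pot_a from where it was at the start of the episode above 0.02 m or angle between sample_pot_a's own z axis and vertical above 0.5 rad).
It fails at once if a bystander pot or vial (vial_p7) is shifted by more than 20 mm or tipped over (distance of vial_p7 from where it was at the start of the episode above 0.02 m or angle between vial_p7's own z axis and vertical above 0.5 rad).
It fails at once if a bystander pot or vial (vial_c0) is shifted by more than 20 mm or tipped over (distance of vial_c0 from where it was at the start of the episode above 0.02 m or angle between vial_c0's own z axis and vertical above 0.5 rad).
It fails at once if a bystander pot or vial (sample_pot_b) is shifted by more than 20 mm or tipped over (distance of sample_pot_b from where it was at the start of the episode above 0.02 m or angle between sample_pot_b's own z axis and vertical above 0.5 rad).
It also fails if it takes over 67 s, if anything falls off the work surface, if the arm or the gripper's body presses on something with over 40 N, if the wrist force passes 120 N, or if a joint passes its speed limit or range.

## Working session

There is one attempt and no reset: what is moved stays moved. The work goes in short steps, Python scripts to look and compute and a shell command to move; the robot and the scene stay as the last step left them, time stands still between calls to the robot, and variables do not carry over. Pictures are saved under pics/ and viewed, about 8 in all and at most 12, crops included, and the job is handed in when it is done.

```bash
ls; mkdir -p pics; cat > h.py <<'E'
import numpy as np,cv2
from scipy.spatial.transform import Rotation as R
from rig import readout,viewer,r
def att(s):
    a=np.array(s["attitude"],float)
    return a if a.shape==(3,3) else (R.from_rotvec(a).as_matrix() if a.size==3 else R.from_quat(a).as_matrix())
def cloud(s):
    d=s["depth"];h,w=d.shape;f=h/2/np.tan(np.radians(s["vfov"])/2)
    v,u=np.mgrid[:h,:w]
    p=np.stack([(u-s["cx"])/f*d,(v-s["cy"])/f*d,d],-1)
    P=p@att(s).T+np.array(s["eye"]);P[d==0]=np.nan
    return P
E
python3 - <<'E'
from h import *
ims=[]
for n in("scene","top"):
    s=viewer.snapshot(n);np.savez("/tmp/%s.npz"%n,**{k:np.array(v) for k,v in s.items()})
    print(n,s["vfov"],s["eye"],s["attitude"],s["cx"],s["cy"]);cv2.imwrite(f"pics/{n}0.png",cv2.resize(s["pixels"],(768,576),interpolation=cv2.INTER_CUBIC))
print(readout.observe())
E
```

```text
pics
scene 51.674570341630094 [-341.07618223  482.2495571   661.08170365] [-1.24976287  2.02186963 -1.13690959] 251.3362830092426 189.24092812308626
top 51.74844172495287 [ 361.52275095   50.26445797 1150.85767911] [-2.16474383  2.18147568 -0.16740603] 255.84525270222514 193.16303513577574
{'clock': 0.1, 'joints': array([ 1.0483691 ,  0.43518122,  0.02495737,  1.57396426, -0.01161727,
        1.13396166, -0.07511621]), 'dq': array([ 4.29806442e-05, -3.45244837e-04,  2.33987540e-04, -3.16806744e-03,
        1.10567934e-03,  1.48443883e-03, -3.59983714e-04]), 'tau': array([ 3.10002702e-03, -6.71755099e+01,  1.02828048e+00, -3.16901171e+01,
        1.58399635e-02,  7.26201193e-03,  5.09473637e-05]), 'ee_pos': array([ 254.54923686, -570.35590003,  230.60307323]), 'orientation': array([-3.07137153e+00, -6.54237394e-01,  6.05958940e-04]), 'ft_force': array([-0.99633239,  0.36234157,  0.41959133]), 'moment': array([-0.03032841, -0.02516397, -0.02395492]), 'opening': 0.9994254858300881}
```

View pics/scene0.png

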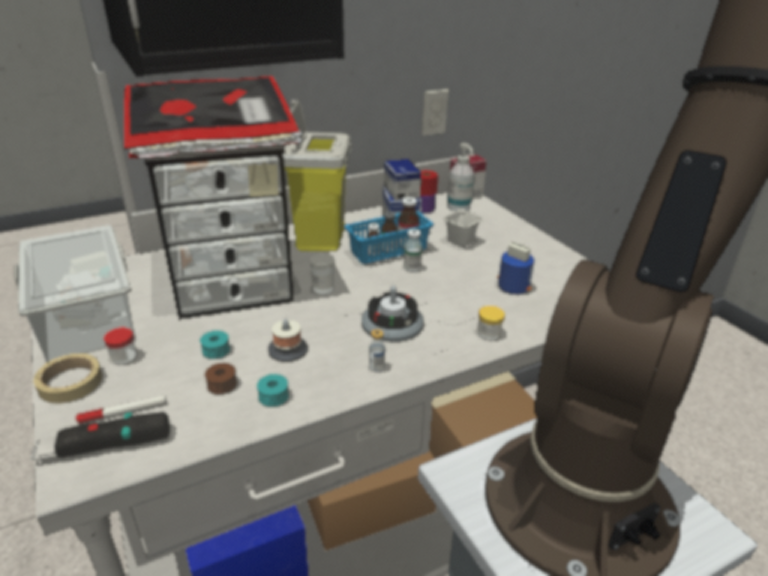

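View pics/top0.png

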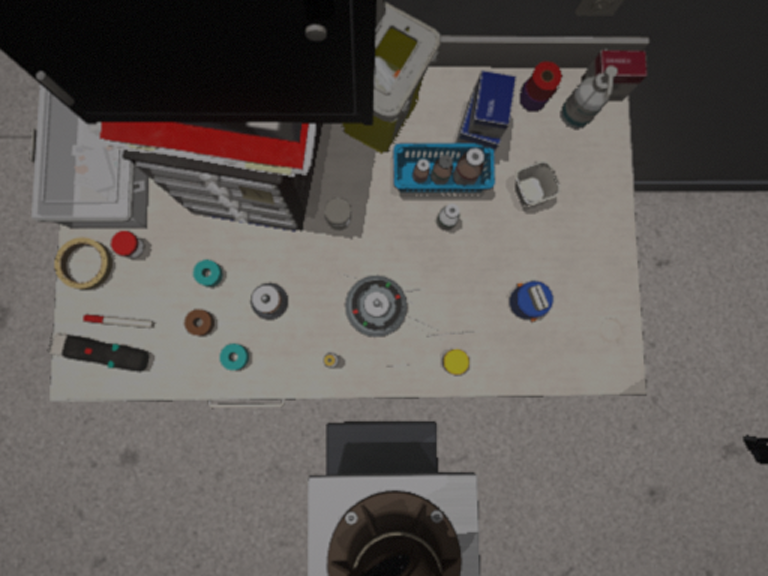

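The top view shows up = +x and left = +y. These could be taken for the reel:
- White-flanged copper reel on its post, top (268,300) / scene (287,340). This one matches the description.
- Turquoise, top (207,273) and (233,357). Not meant.
- Brown, top (199,322). Not meant.

The dispenser is at top (377,305), the lid at (532,299). Bystanders are the yellow-capped vial (331,360), the yellow pot (456,361), and the vials and pot behind. Next I'll measure positions and take a close crop.

```bash
python3 - <<'E'
from h import *
S={n:dict(np.load(f"/tmp/{n}.npz")) for n in("scene","top")}
C={n:cloud(S[n]) for n in S}
for name,u,v,w in(("reel",268,300,32),("disp",377,305,45),("lid",532,299,34)):
    u,v,w=[int(round(a/1.5)) for a in(u,v,w)]
    P=C["top"][v-w:v+w,u-w:u+w].reshape(-1,3);P=P[~np.isnan(P[:,0])]
    g=P[P[:,2]<15]
    print(name,"counter z",np.median(P[P[:,2]<6][:,2]) if (P[:,2]<6).any() else None,"max z",P[:,2].max())
    c=np.nanmean(C["top"][v-3:v+4,u-3:u+4].reshape(-1,3),0)
    for n in S:
        Q=C[n].reshape(-1,3);Q=Q[np.hypot(Q[:,0]-c[0],Q[:,1]-c[1])<65]
        for lo,hi in((6,15),(15,25),(25,38),(38,46),(46,52),(52,62),(62,70),(70,78),(78,90),(90,105)):
            q=Q[(Q[:,2]>lo)&(Q[:,2]<hi)]
            if len(q)>8: 
                (cx,cy),rad=cv2.minEnclosingCircle(q[:,:2].astype(np.float32));print(" ",n,lo,hi,len(q),"med",np.round(np.median(q,0),1),"circ",round(cx,1),round(cy,1),round(rad,1))
T=S["top"]["pixels"];c=[cv2.resize(T[v-30:v+30,u-30:u+30],(384,384),interpolation=cv2.INTER_CUBIC) for u,v in((251,203),(355,200))]
cv2.imwrite("pics/crop1.png",np.hstack(c))
E
```

```text
reel counter z 0.521602943001767 max z 67.14197895442726
  scene 6 15 157 med [466.1 242.8   7.8] circ 476.4 237.8 34.4
  scene 15 25 40 med [463.  245.   21.2] circ 475.8 238.5 23.7
  scene 25 38 82 med [462.4 240.7  32.1] circ 478.0 236.8 23.9
  scene 38 46 78 med [471.6 237.   45. ] circ 481.0 235.1 25.3
  scene 46 52 106 med [478.8 240.9  47.2] circ 480.8 236.7 25.3
  scene 52 62 16 med [477.6 237.1  59.4] circ 479.0 237.2 5.9
  top 6 15 176 med [468.8 221.2   8.9] circ 485.1 224.2 48.4
  top 15 25 14 med [475.9 225.5  22.2] circ 478.6 231.3 23.5
  top 25 38 15 med [471.7 217.7  30.1] circ 474.8 227.0 21.0
  top 38 46 45 med [476.7 234.9  45.1] circ 482.2 236.7 25.1
  top 46 52 184 med [481.5 235.7  48.5] circ 481.8 236.2 24.6
  top 52 62 12 med [482.5 232.3  53. ] circ 482.7 234.4 22.2
  top 62 70 9 med [479.8 236.8  64.3] circ 481.3 235.8 4.4
disp counter z 0.18791246058958677 max z 87.79804165950236
  scene 6 15 140 med [421.6  48.1  11.3] circ 467.5 31.1 59.8
  scene 15 25 265 med [440.9  43.3  18.5] circ 468.3 31.3 56.9
  scene 25 38 225 med [448.8  40.2  32.7] circ 469.0 32
[... 1415 characters left out ...]
[ 466.7 -256.2   83.8] circ 474.5 -261.9 21.6
  scene 90 105 69 med [ 471.2 -258.3   96.8] circ 474.5 -261.4 22.4
  top 6 15 19 med [ 462.  -237.6   11. ] circ 474.3 -258.7 37.9
  top 15 25 25 med [ 467.5 -235.3   17.8] circ 474.7 -259.7 38.9
  top 25 38 30 med [ 459.  -236.8   33.7] circ 473.4 -255.6 33.0
  top 38 46 18 med [ 466.4 -232.1   43.7] circ 469.5 -241.5 25.5
  top 52 62 25 med [ 464.1 -234.2   56.7] circ 472.2 -256.1 33.0
  top 62 70 51 med [ 478.8 -245.5   68.8] circ 475.9 -262.2 34.2
  top 70 78 277 med [ 472.8 -254.7   73.1] circ 475.5 -261.5 33.8
  top 78 90 19 med [ 472.2 -253.3   83. ] circ 477.2 -264.5 22.6
  top 90 105 127 med [ 475.8 -260.8   98.8] circ 476.2 -261.9 22.3
```

View pics/crop1.png

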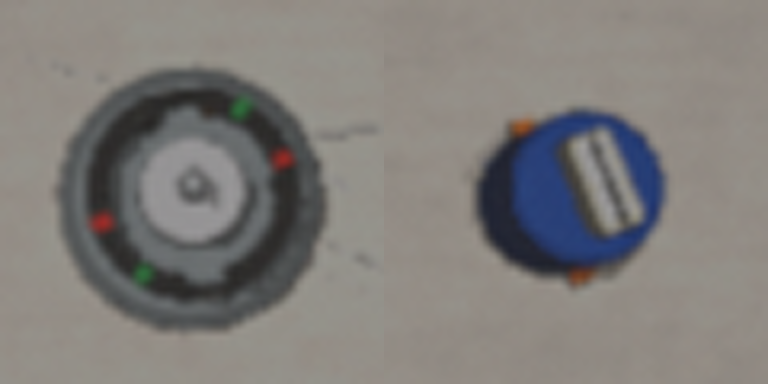

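The crop confirms the dispenser: slots at (190,110) and (200,270), greens at (241,108) and (143,273), reds at (283,158) and (102,222). It also shows the blue lid with its orange lugs. Next are the yaws and the first approach.

```bash
cat >> h.py <<'E'
def to(x,y,z,yaw=None,n=None):
    """tool-frame shift (mm) and turn (deg) to a straight-down pose with tool x at yaw deg"""
    o=readout.observe();A=R.from_rotvec(o["orientation"]);m=A.as_matrix()
    y0=np.degrees(np.arctan2(m[1,0],m[0,0]));yaw=y0 if yaw is None else yaw
    B=R.from_euler("z",yaw,degrees=True)*R.from_euler("x",180,degrees=True)
    d=A.inv().apply(np.array([x,y,z])-o["ee_pos"]);t=(A.inv()*B).as_rotvec()
    print("pos",np.round(o["ee_pos"],1),"yaw %.2f"%y0,"tilt %.2f"%np.degrees(np.arccos(-m[2,2])),"| tool shift mm",np.round(d,1),"turn rad",np.round(t,4),"|F",np.round(o["ft_force"],1),"M",np.round(o["moment"],2),"op %.4f t %.2f"%(o["opening"]*.0854,o["clock"]),"j7 %.2f"%o["joints"][6])
def marks(s,c,rmax):
    P=cloud(s);h=cv2.cvtColor(s["pixels"],cv2.COLOR_BGR2HSV).astype(int);H,S_,V=h[...,0],h[...,1],h[...,2]
    near=np.hypot(P[...,0]-c[0],P[...,1]-c[1])<rmax
    for k,m in dict(green=(H>40)&(H<85)&(S_>110),red=((H<5)|(H>172))&(S_>130),orange=(H>=6)&(H<22)&(S_>120)).items():
        n,L,st,ce=cv2.connectedComponentsWithStats((m&near&(V>50)).astype(np.uint8))
        for i in range(1,n):
            if st[i,4]>3:
                q=np.nanmedian(P[L==i],0);e=q[:2]-c
                print(" ",k,np.round(ce[i]),st[i,4],np.round(q,1),"r %.1f ang %.1f"%(np.hypot(*e),np.degrees(np.arctan2(e[1],e[0]))))
E
python3 - <<'E'
from h import *
for n in("scene","top"):
    s=dict(np.load(f"/tmp/{n}.npz"));print(n)
    marks(s,np.array([469.5,31.]),60);marks(s,np.array([475,-261.5]),50)
    P=cloud(s).reshape(-1,3);q=P[(np.hypot(P[:,0]-475,P[:,1]+261.5)<30)&(P[:,2]>94)][:,:2].astype(np.float32);print(" knob",cv2.minAreaRect(q))
to(478,236,150,20)
E
```

```text
scene
 knob ((474.4652404785156, -260.6200866699219), (43.72553253173828, 21.318025588989258), 24.518922805786133)
top
  green [258. 190.] 5 [506.4   8.1  42.7] r 43.4 ang -31.8
  green [243. 215.] 4 [435.7  50.9  45.4] r 39.2 ang 149.5
  red [265. 197.] 7 [486.  -11.5  41.6] r 45.6 ang -68.8
  red [237. 207.] 7 [458.4  67.6  44.7] r 38.2 ang 106.9
  orange [346. 190.] 6 [ 510.2 -248.6   16. ] r 37.5 ang 20.1
  orange [355. 212.] 6 [ 441.9 -271.6   16.3] r 34.6 ang -163.0
 knob ((475.7116394042969, -262.13104248046875), (43.1161994934082, 20.406862258911133), 23.157909393310547)
pos [ 254.5 -570.4  230.6] yaw 24.05 tilt 0.08 | tool shift mm [ 532.7 -645.2   81.4] turn rad [-0.0014  0.0002  0.0707] |F [-1.   0.4  0.4] M [-0.03 -0.03 -0.02] op 0.0854 t 0.10 j7 -0.08
```

```bash
python3 -m creep '[[[0.037,-0.0255,0,0,0,0.005],[0.037,-0.0255,0,0,0,0.005],[0.037,-0.0255,0,0,0,0.005],[0.037,-0.0255,0,0,0,0.005],[0.037,-0.0255,0,0,0,0],[0.037,-0.0255,0,0,0,0],[0.037,-0.0255,0,0,0,0],[0.037,-0.0255,0,0,0,0]]]'; python3 - <<'E'
from h import *
s=viewer.snapshot("wrist");P=cloud(s);print(s["eye"],np.nanmin(P[...,2]));marks(s,np.array([475,-261.5]),50)
cv2.imwrite("pics/w1.png",s["pixels"])
for lo,hi in((94,104),(68,78)):
    q=P[(np.hypot(P[...,0]-475,P[...,1]+261.5)<45)&(P[...,2]>lo)&(P[...,2]<hi)][:,:2].astype(np.float32)
    if len(q): print(lo,len(q),cv2.minAreaRect(q),cv2.minEnclosingCircle(q))
to(478,236,150,20)
E
```

```text
clock: 0.9
ee_pos: [446.5, -261.9, 226.7]
orientation: [-3.081, -0.6, 0.01]
ft_force: [1.0, 0.2, -0.2]
opening: 0.999
[ 517.79735562 -233.60659907  368.75113356] -909.0033200433868
94 1193 ((475.12109375, -263.9457092285156), (44.29035949707031, 19.90625), 20.069580078125) ((475.150146484375, -263.64215087890625), 22.605953216552734)
68 2942 ((475.6004638671875, -263.7557678222656), (66.02752685546875, 66.94051361083984), 22.15497398376465) ((475.1118469238281, -264.13885498046875), 33.83623504638672)
pos [ 451.5 -253.6  226.8] yaw 22.57 tilt 0.39 | tool shift mm [ 212.5 -441.4   79.3] turn rad [-0.0065  0.002   0.0448] |F [4.  7.4 0.8] M [ 0.37 -0.23  0.05] op 0.0856 t 0.95 j7 -0.81
```

View pics/w1.png

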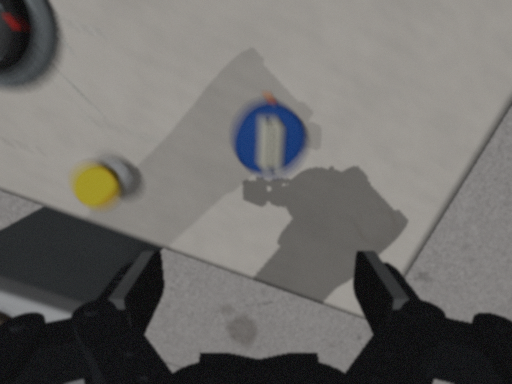

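The arm was still moving, so the picture is blurred, but the lid is clear at pixel (270,140), with the yellow pot at (95,185). The lid centre is about (475,-263) and its yaw about 21°. On to the reel.

```bash
python3 -m creep '[[[0.016,-0.042,0,0,0,0.005],[0.018,-0.045,0,0,0,0.005],[0.018,-0.045,0,0,0,0.005],[0.018,-0.045,0,0,0,0.005],[0.018,-0.045,0,0,0,0.005],[0.018,-0.045,0,0,0,0.005],[0.018,-0.045,0,0,0,0],[0.018,-0.045,0,0,0,0]]]'; python3 -m creep '[[[0.016,-0.04,0.01,0,0,0],[0.010,-0.025,0.01,0,0,0],[0,-0.01,0,0,0,0],[0,0,0,0,0,0],[0,0,0,0,0,0]]]'; cat >> h.py <<'E'
def circ(s,c,rmax,bands):
    P=cloud(s);D=np.hypot(P[...,0]-c[0],P[...,1]-c[1])
    for lo,hi in bands:
        q=P[(D<rmax)&(P[...,2]>lo)&(P[...,2]<hi)]
        if len(q)>8:
            z=np.median(q[:,2]);q=q[:,:2].astype(np.float32);a=cv2.minEnclosingCircle(q);b=cv2.minAreaRect(q)
            print(" ",lo,hi,len(q),"z %.1f"%z,"circ",np.round(a[0],1),round(a[1],1),"rect",np.round(b[0],1),np.round(b[1],1),round(b[2],1))
E
python3 - <<'E'
from h import *
s=viewer.snapshot("wrist");print(s["eye"]);cv2.imwrite("pics/w2.png",s["pixels"])
circ(s,(481,236),45,((5,13),(43,54),(60,70)))
to(481,236,100,20)
E
```

```text
clock: 1.75
ee_pos: [451.2, 133.8, 227.0]
orientation: [-3.088, -0.557, 0.007]
ft_force: [0.9, -0.1, -0.6]
opening: 1.0
clock: 2.25
ee_pos: [447.1, 222.0, 206.6]
orientation: [-3.083, -0.571, 0.008]
ft_force: [0.0, -0.8, 0.3]
opening: 0.998
[518.71319608 248.51414958 348.75379769]
  5 13 1364 z 8.0 circ [480.9 234.9] 35.8 rect [481.1 234.9] [70.6 70.9] 3.3
  43 54 2092 z 48.0 circ [481.2 234.9] 24.9 rect [481.4 235. ] [49.1 48.7] 21.0
  60 70 137 z 63.7 circ [481.2 235. ] 5.8 rect [481.2 234.9] [10.5 11.4] 21.5
pos [447.1 221.8 206.7] yaw 20.96 tilt 0.45 | tool shift mm [ 37.1  -0.4 106.5] turn rad [-0.007   0.0037  0.0168] |F [-0.1  0.2 -0.6] M [-0.01 -0.04 -0.01] op 0.0853 t 2.30 j7 -1.90
```

View pics/w2.png

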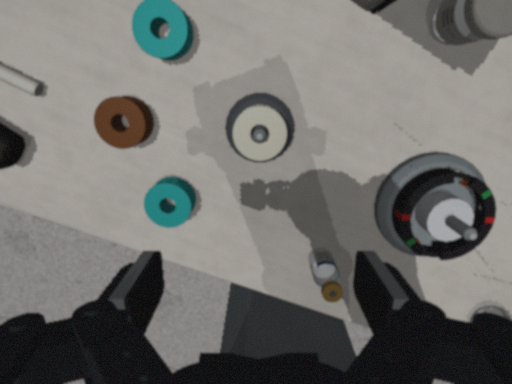

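The wrist view shows the copper/white reel at (260,130), turquoise decoys at (162,30) and (170,200), brown at (123,122) and the dispenser at (437,205). The reel is at (481.2,234.9) with its top at 48.0, which agrees with the text. Descending to it.

```bash
python3 -m creep '[[[0.02,0,0.02,-0.007,0.004,0],[0.015,0,0.04,0,0,0],[0.002,0,0.04,0,0,0],[0,0,0.035,0,0,0],[0,0,0.01,0,0,0],[0,0,0,0,0,0]]]'; python3 -c "
from h import *
to(481.3,235,14.5,20)"
```

```text
clock: 2.9
ee_pos: [490.0, 224.9, 61.6]
orientation: [3.09, 0.547, 0.015]
ft_force: [-0.8, -0.2, -0.0]
opening: 0.998
pos [490.  224.9  61.6] yaw 20.08 tilt 0.59 | tool shift mm [ -5.1 -12.7  46.9] turn rad [ 0.0055 -0.0087  0.0014] |F [-0.8 -0.2 -0. ] M [-0.01  0.02  0.05] op 0.0852 t 2.90 j7 -2.01
```

```bash
python3 -m creep '[[[-0.005,-0.0125,0,0.005,-0.008,0],[0,0,0,0,0,0],[0,0,0,0,0,0]]]'; python3 -c "
from h import *
to(481.3,235,14.5,20)"
```

```text
clock: 3.2
ee_pos: [482.5, 235.7, 65.7]
orientation: [-3.093, -0.544, -0.008]
ft_force: [-0.5, -0.4, 0.1]
opening: 1.001
pos [482.5 235.7  65.7] yaw 19.96 tilt 0.29 | tool shift mm [-1.6  0.2 51.2] turn rad [-0.0001 -0.0051 -0.0007] |F [-0.5 -0.4  0.1] M [ 0.02 -0.    0.01] op 0.0855 t 3.20 j7 -2.03
```

```bash
python3 -m creep '[[[-0.0015,0,0.02,0,-0.004,0],[0,0,0.02,0,0,0],[0,0,0.006,0,0,0],[0,0,0,0,0,0],[0,0,0,0,0,0]]]'; python3 -c "
from h import *
to(481.3,235,14.5,20)"
```

```text
clock: 3.7
ee_pos: [484.9, 238.1, 24.8]
orientation: [-3.09, -0.546, -0.018]
ft_force: [0.0, -0.5, -0.1]
opening: 1.004
pos [484.9 238.1  24.8] yaw 20.03 tilt 0.68 | tool shift mm [-4.6  1.7 10.2] turn rad [-0.0014 -0.0118  0.0005] |F [ 0.  -0.5 -0.1] M [ 0.02  0.02 -0.01] op 0.0858 t 3.70 j7 -2.06
```

```bash
python3 -m creep '[[[-0.0045,0.0015,0.006,-0.001,-0.011,0],[0,0,0.004,0,0,0],[0,0,0,0,0,0],[0,0,0,0,0,0]]]'; python3 -c "
from h import *
to(481.3,235,14.5,20)"
```

```text
clock: 4.1
ee_pos: [482.1, 235.5, 15.9]
orientation: [-3.093, -0.546, -0.004]
ft_force: [0.8, -1.0, 0.8]
opening: 1.002
pos [482.1 235.5  15.9] yaw 20.01 tilt 0.16 | tool shift mm [-0.9  0.2  1.4] turn rad [-0.0006 -0.0028  0.0002] |F [ 0.8 -1.   0.8] M [-0.    0.06  0.01] op 0.0855 t 4.10 j7 -2.06
```

```bash
python3 -m creep '[[[-0.0009,0,0.001,0,-0.003,0],[0,0,0,0,0,0],[0,0,0,0,0,0],[0,0,0,0,0,0],[0,0,0,0,0,0],[0,0,0,0,0,0],[0,0,0,0,0,0],[0,0,0,0,0,0]]]' 0.04; python3 -c "
from h import *
to(481.3,235,14.5,20)"
```

```text
clock: 4.9
ee_pos: [481.4, 235.4, 15.6]
orientation: [-3.093, -0.546, -0.0]
ft_force: [-0.4, 0.3, 1.1]
opening: 0.554
pos [481.4 235.4  15.6] yaw 20.02 tilt 0.04 | tool shift mm [-0.2  0.3  1.1] turn rad [-0.0006 -0.0002  0.0004] |F [-0.4  0.3  1.1] M [-0.07  0.01  0.  ] op 0.0473 t 4.90 j7 -2.06
```

```bash
python3 -m creep '[[[0,0,-0.003,0,0,0],[0,0,-0.008,0,0,0],[0,0,-0.008,0,0,0],[0,0,0,0,0,0]]]' 0.02; python3 -c "
from h import *
to(481.3,235,100,20)"
```

```text
clock: 5.3
ee_pos: [481.3, 235.3, 36.1]
orientation: [-3.093, -0.546, 0.001]
ft_force: [0.4, -1.0, -0.5]
opening: 0.559
pos [481.3 235.3  36.1] yaw 20.02 tilt 0.04 | tool shift mm [ -0.1   0.3 -63.9] turn rad [-0.0006  0.0002  0.0004] |F [ 0.4 -1.  -0.5] M [-0.02 -0.   -0.02] op 0.0477 t 5.30 j7 -2.05
```

```bash
python3 -m creep '[[[0,0,-0.01,0,0,0],[0,0,-0.015,0,0,0],[0,0,-0.02,0,0,0],[0,0,-0.02,0,0,0],[0,0,-0.01,0,0,0],[0,0,0,0,0,0],[0,0,0,0,0,0]]]'; python3 - <<'E'
from h import *
s=viewer.snapshot("wrist");cv2.imwrite("pics/w3.png",s["pixels"])
print("post");circ(s,(481,236),45,((5,13),(60,70)))
print("disp");circ(s,(469.5,31),70,((15,25),(38,46),(46,52),(78,90)));marks(s,np.array([469.5,31]),60)
to(469.5,31,110,20)
s=viewer.snapshot("top");circ(s,(481,236),40,((125,150),))
E
```

```text
clock: 6.0
ee_pos: [481.0, 235.1, 116.6]
orientation: [-3.093, -0.546, -0.001]
ft_force: [0.6, -0.3, -1.1]
opening: 0.556
post
  5 13 3916 z 8.7 circ [481.4 235.1] 35.8 rect [486. 237.] [60.8 71.2] 20.5
  60 70 73 z 62.1 circ [483.3 236. ] 5.2 rect [484.8 236.5] [ 3.7 10.4] 20.7
disp
  15 25 2818 z 19.8 circ [476.   38.9] 51.9 rect [476.7  51.5] [100.5  72.1] 4.0
  38 46 2473 z 42.9 circ [468.8  30.5] 48.4 rect [459.2  45. ] [96.3 56.2] 33.6
  46 52 1384 z 48.2 circ [469.1  31. ] 23.1 rect [464.8  38. ] [46.  25.9] 31.6
  red [438. 296.] 43 [455.2  74.4  37.1] r 45.7 ang 108.2
  red [449. 302.] 96 [456.3  69.2  43.8] r 40.4 ang 109.1
  orange [459. 321.] 4 [434.6  37.3  27.3] r 35.4 ang 169.7
pos [481.  235.1 116.5] yaw 20.03 tilt 0.04 | tool shift mm [-80.7 187.8   6.3] turn rad [-0.0006 -0.0004  0.0005] |F [ 0.  -0.1 -1.3] M [-0.    0.02 -0.04] op 0.0478 t 6.05 j7 -1.99
```

View pics/w3.png

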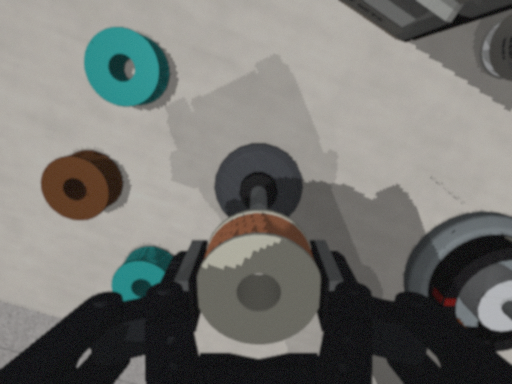

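The reel is held level, at pixel (260,280), and is off the pin at (258,200). The dispenser is at (480,290). Carrying it over.

```bash
python3 -m creep '[[[-0.01,0.024,0,0,0,0],[-0.018,0.042,0,0,0,0],[-0.018,0.042,0,0,0,0],[-0.018,0.042,0,0,0,0],[-0.006,0.015,0,0,0,0],[0,0,0,0,0,0],[0,0,0,0,0,0]]]'; python3 - <<'E'
from h import *
to(469.2,31,75,20)
E
```

```text
clock: 6.8
ee_pos: [468.0, 51.1, 109.9]
orientation: [-3.09, -0.551, 0.015]
ft_force: [0.2, 0.8, -1.1]
opening: 0.559
pos [468.   51.1 109.9] yaw 20.21 tilt 0.56 | tool shift mm [-5.5 19.4 34.9] turn rad [-0.0042  0.0088  0.0036] |F [ 0.2  0.8 -1.1] M [ 0.06 -0.07  0.04] op 0.0478 t 6.80 j7 -1.63
```

```bash
python3 -m creep '[[[-0.0055,0.019,0,-0.004,0.008,0.004],[0,0,0,0,0,0],[0,0,0,0,0,0],[0,0,0,0,0,0]]]'; python3 - <<'E'
from h import *
s=viewer.snapshot("wrist");P=cloud(s)
print("disp");circ(s,(469.5,31),70,((15,25),(38,46),(46,52),(70,90)));marks(s,np.array([469.3,31]),60)
print("reel");circ(s,(469.3,31),35,((125,160),))
s=viewer.snapshot("top");circ(s,(469.5,31),70,((15,25),(38,46)))
s=viewer.snapshot("scene");circ(s,(469.5,31),40,((70,88),(46,52)));circ(s,(469.5,31),30,((108,145),))
to(469.2,31,75,20)
E
```

```text
clock: 7.2
ee_pos: [469.5, 36.8, 108.9]
orientation: [-3.089, -0.555, 0.002]
ft_force: [0.1, 1.0, -0.1]
opening: 0.562
disp
  15 25 6086 z 19.7 circ [471.   29.4] 57.7 rect [483.5  33.9] [ 86.2 114.1] 18.7
  38 46 3918 z 43.0 circ [470.2  29.1] 47.8 rect [481.4  33. ] [69.9 95.5] 18.6
  46 52 1836 z 48.0 circ [470.6  29.2] 22.7 rect [478.8  30.5] [27.6 45.3] 9.1
  green [320. 172.] 146 [506.2   7.9  43.6] r 43.6 ang -32.0
  red [207. 209.] 145 [456.3  68.9  43.6] r 40.1 ang 108.9
  red [331. 212.] 130 [483.6 -10.1  43.6] r 43.5 ang -70.8
  orange [258. 229.] 1412 [491.4  45.2 127.6] r 26.3 ang 32.8
reel
  125 160 14862 z 141.2 circ [475.4  33. ] 33.6 rect [473.5  36.3] [54.6 57.4] 71.0
  15 25 14 z 17.6 circ [438.   76.7] 14.3 rect [439.5  74.7] [28.7  6.1] 36.6
  70 88 24 z 78.0 circ [469.8  29.7] 7.0 rect [469.   30.5] [11.3 11.9] 58.8
  46 52 71 z 47.2 circ [469.9  29.4] 23.0 rect [470.1  31.5] [41.7 42.6] 74.2
  108 145 211 z 136.8 circ [466.2  29.2] 28.7 rect [465.2  31.4] [33.2 52.6] 49.4
pos [469.5  36.5 109. ] yaw 20.38 tilt 0.17 | tool shift mm [-2.2  5.2 34. ] turn rad [-0.0028  0.0007  0.0066] |F [-0.3  0.4 -0.7] M [ 0.03  0.01 -0.  ] op 0.0476 t 7.35 j7 -1.60
```

```bash
python3 -m creep '[[[-0.002,0.006,0.004,-0.003,0.001,0.006],[0,0,0,0,0,0],[0,0,0,0,0,0],[0,0,0,0,0,0]]]'; cat >> h.py <<'E'
def reel(s,c,z,tol=4):
    """circle fit of white flange at height z"""
    P=cloud(s);px=s["pixels"].astype(int)
    m=(np.abs(P[...,2]-z)<tol)&(np.hypot(P[...,0]-c[0],P[...,1]-c[1])<32)&(px.min(-1)>75)&(px.max(-1)-px.min(-1)<45)
    k,L,st,_=cv2.connectedComponentsWithStats(m.astype(np.uint8))
    i=1+st[1:,4].argmax();q=P[L==i];print("  reel",len(q),np.round(np.median(q,0),1),cv2.minEnclosingCircle(q[:,:2].astype(np.float32)))
E
python3 - <<'E'
from h import *
s=viewer.snapshot("wrist")
reel(s,(469.5,31),138)
marks(s,np.array([469.9,30]),60);circ(s,(469.5,31),70,((38,46),(46,52)))
to(469.9,30,75,20)
cv2.imwrite("pics/w4.png",s["pixels"])
E
```

```text
clock: 7.75
ee_pos: [469.7, 30.2, 104.5]
orientation: [3.093, 0.547, 0.0]
ft_force: [1.0, 0.6, -0.2]
opening: 0.56
  reel 9757 [472.2  31.2 137. ] ((469.394775390625, 31.022327423095703), 25.746631622314453)
  green [311. 171.] 149 [506.2   7.7  43.7] r 42.5 ang -31.6
  red [197. 209.] 146 [456.3  68.5  43.6] r 40.9 ang 109.4
  red [323. 211.] 130 [483.9 -10.1  43.7] r 42.5 ang -70.8
  orange [258. 229.] 1426 [491.6  38.6 123.3] r 23.4 ang 21.5
  38 46 4157 z 43.0 circ [469.8  28.8] 47.6 rect [481.4  33.1] [70.  95.1] 20.5
  46 52 1906 z 48.0 circ [470.5  29.3] 22.8 rect [478.5  32.2] [27.2 45.1] 19.1
pos [469.8  30.3 104.6] yaw 20.06 tilt 0.03 | tool shift mm [ 0.   0.3 29.6] turn rad [ 0.0003 -0.0003  0.001 ] |F [-0.5  0.4 -1. ] M [0.   0.04 0.01] op 0.0478 t 7.80 j7 -1.60
```

View pics/w4.png

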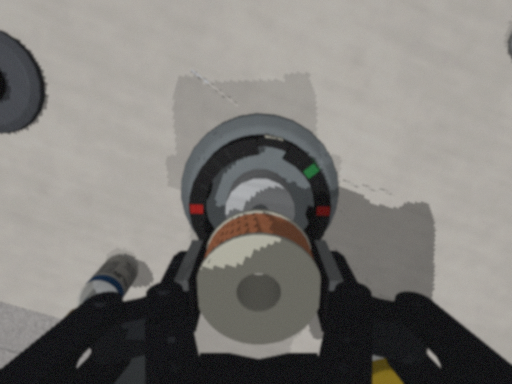

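The reel is at pixel (260,290), over the hub at (262,200). Its slot mark is at about (275,138), green at (311,171) and reds at (197,209) and (323,211). A small correction, then down.

```bash
python3 -m creep '[[[0,0.0012,0.004,0,0,0],[0,0,0.008,0,0,0],[0,0,0.008,0,0,0],[0,0,0.006,0,0,0],[0,0,0,0,0,0],[0,0,0,0,0,0]]]';  python3 -c "
from h import *
to(470.2,29.2,44,20)"
```

```text
clock: 8.4
ee_pos: [469.9, 29.1, 75.7]
orientation: [-3.094, -0.547, 0.001]
ft_force: [-0.0, 0.7, -1.0]
opening: 0.561
pos [469.9  29.1  75.7] yaw 20.06 tilt 0.03 | tool shift mm [ 0.4  0.  31.7] turn rad [-0.0001  0.0005  0.001 ] |F [-0.   0.7 -1. ] M [-0.01  0.   -0.05] op 0.0479 t 8.40 j7 -1.62
```

```bash
python3 -m creep '[[[0,0,0.004,0,0,0],[0,0,0.006,0,0,0],[0,0,0.006,0,0,0],[0,0,0.004,0,0,0],[0,0,0,0,0,0],[0,0,0,0,0,0]]]';  python3 -c "
from h import *
to(470.2,29.2,44,20)"
```

```text
clock: 9.0
ee_pos: [470.1, 29.2, 54.0]
orientation: [-3.093, -0.547, 0.0]
ft_force: [0.2, 0.5, -1.4]
opening: 0.562
pos [470.1  29.2  54. ] yaw 20.06 tilt 0.01 | tool shift mm [ 0.1  0.  10. ] turn rad [-0.0001  0.0002  0.0011] |F [ 0.2  0.5 -1.4] M [ 0.05 -0.03 -0.04] op 0.0480 t 9.00 j7 -1.64
```

```bash
python3 -m creep '[[[0,0,0.004,0,0,0],[0,0,0.003,0,0,0],[0,0,0.002,0,0,0],[0,0,0,0,0,0],[0,0,0,0,0,0]]]';  python3 -c "
from h import *
to(470.2,29.2,44,20)"
```

```text
clock: 9.5
ee_pos: [470.4, 29.2, 44.5]
orientation: [-3.094, -0.547, -0.001]
ft_force: [-0.2, 0.6, 0.1]
opening: 0.559
pos [470.4  29.2  44.5] yaw 20.06 tilt 0.03 | tool shift mm [-0.2 -0.   0.5] turn rad [ 0.0001 -0.0005  0.001 ] |F [-0.2  0.6  0.1] M [-0.04 -0.06  0.05] op 0.0477 t 9.50 j7 -1.65
```

The weight has come off the wrist, so the reel is seated. Releasing.

```bash
python3 -m creep '[[[0,0,0.0005,0,0,0],[0,0,0,0,0,0],[0,0,0,0,0,0],[0,0,0,0,0,0],[0,0,0,0,0,0],[0,0,0,0,0,0],[0,0,0,0,0,0]]]' 0.08; python3 -m creep '[[[0,0,-0.02,0,0,0],[0,0,-0.04,0,0,0],[0,0,-0.04,0,0,0],[0,0,-0.03,0,0,0],[0,0,0,0,0,0],[0,0,0,0,0,0]]]'; python3 - <<'E'
from h import *
s=viewer.snapshot("wrist");reel(s,(470,30),76);circ(s,(470,30),55,((15,25),(38,46)));marks(s,np.array([469.9,30]),60)
s=viewer.snapshot("top");reel(s,(470,30),76);circ(s,(470,30),60,((38,46),))
to(475.5,-263,190,21)
E
```

```text
clock: 10.2
ee_pos: [470.9, 29.3, 44.5]
orientation: [3.094, 0.547, 0.003]
ft_force: [-0.4, -0.0, -0.8]
opening: 0.935
clock: 10.8
ee_pos: [469.7, 29.4, 178.6]
orientation: [-3.093, -0.548, 0.001]
ft_force: [-0.8, 0.2, -0.9]
opening: 0.94
  reel 2619 [472.3  29.6  76.1] ((470.47735595703125, 28.701414108276367), 25.024255752563477)
  15 25 3402 z 19.8 circ [470.  30.] 55.0 rect [480.   34.2] [ 88.3 109.6] 22.5
  38 46 3136 z 43.1 circ [469.7  29. ] 47.6 rect [469.5  28.9] [91.8 94.9] 10.3
  green [297. 150.] 82 [506.3   7.5  43.6] r 42.8 ang -31.8
  green [222. 208.] 49 [434.4  51.   43.8] r 41.3 ang 149.4
  red [211. 179.] 92 [456.5  68.4  43.8] r 40.7 ang 109.2
  red [306. 180.] 84 [484.  -10.1  43.6] r 42.5 ang -70.6
  orange [255. 157.] 32 [491.5  40.1  59. ] r 23.8 ang 25.0
  orange [130. 265.] 7 [457.4  81.4 200.8] r 52.9 ang 103.6
  orange [124. 273.] 6 [457.3  81.6 207. ] r 53.1 ang 103.7Traceback (most recent call last):
  File "<stdin>", line 3, in <module>
  File "h.py", line 41, in reel
    i=1+st[1:,4].argmax();q=P[L==i];print("  reel",len(q),np.round(np.median(q,0),1),cv2.minEnclosingCircle(q[:,:2].astype(np.float32)))
        ~~~~~~~~~~~~~~~^^
ValueError: attempt to get argmax of an empty sequence
```

The reel sits on the hub: its top is at 76.1 and its centre (470.5,28.7), against a marks midpoint of (470.2,29.2). The slot yaw is 9.0°. Now the lid.

```bash
python3 -m creep '[[[-0.012,0.026,0,0,0,0],[-0.018,0.041,0,0,0,0],[-0.018,0.041,0,0,0,0],[-0.018,0.041,0,0,0,0],[-0.018,0.041,0,0,0,0],[-0.018,0.041,0,0,0,0],[-0.01,0.02,0,0,0,0],[0,0,0,0,0,0]]]' 0.06; python3 -m creep '[[[-0.01,0.022,0,0,0,0],[0,0,0,0,0,0],[0,0,0,0,0,0],[0,0,0,0,0,0]]]'; cat >> h.py <<'E'
def lid(s,c,z=99):
    P=cloud(s);D=np.hypot(P[...,0]-c[0],P[...,1]-c[1])
    k=P[(D<27)&(np.abs(P[...,2]-z)<4)];q=k[:,:2].astype(np.float32);b=cv2.minAreaRect(q)
    e=np.linalg.eigh(np.cov(q.T))[1][:,1]
    ctr=(np.percentile(q,1,0)+np.percentile(q,99,0))/2
    print("  knob",len(q),"z %.1f"%np.median(k[:,2]),"rect",np.round(b[0],1),np.round(b[1],1),round(b[2],1),"pca yaw %.1f"%(np.degrees(np.arctan2(e[1],e[0]))),"mid",ctr)
    circ(s,c,45,((z-29,z-23),))
E
python3 - <<'E'
from h import *
s=viewer.snapshot("wrist");lid(s,(475,-263));marks(s,np.array([475.3,-263]),50)
to(475.3,-263,130,21)
E
```

```text
clock: 11.7
ee_pos: [445.4, -252.4, 166.1]
orientation: [-3.082, -0.557, 0.027]
ft_force: [-0.4, 0.3, -1.5]
opening: 0.7
clock: 12.1
ee_pos: [441.9, -273.9, 161.2]
orientation: [-3.076, -0.557, 0.037]
ft_force: [-0.4, -0.8, -0.1]
opening: 0.706
  knob 2023 z 98.9 rect [ 475.2 -263.9] [43.9 19.7] 21.2 pca yaw -159.7 mid [ 475.79675 -263.60352]
  70 76 4596 z 72.9 circ [ 475.3 -264. ] 33.5 rect [ 475.4 -263.7] [66.2 66. ] 23.7
  orange [264.  91.] 77 [ 509.7 -250.8   14. ] r 36.5 ang 19.5
pos [ 442.  -273.5  161.2] yaw 20.59 tilt 1.62 | tool shift mm [35.5  2.5 30.5] turn rad [-0.0199  0.02   -0.0073] |F [ 1.  -0.3  0.7] M [0.01 0.01 0.05] op 0.0600 t 12.15 j7 -0.87
```

```bash
python3 -m creep '[[[0.012,0.001,0.01,-0.01,0.01,-0.003],[0.015,0.001,0.015,-0.01,0.01,0],[0.008,0.001,0.012,0,0,0],[0,0,0,0,0,0],[0,0,0,0,0,0]]]'; python3 - <<'E'
from h import *
s=viewer.snapshot("wrist");lid(s,(475,-263))
to(475.3,-263.9,77,20.5)
E
```

```text
clock: 12.65
ee_pos: [477.0, -259.5, 122.6]
orientation: [-3.088, -0.574, -0.0]
ft_force: [0.9, -1.0, 0.3]
opening: 0.703
  knob 2443 z 98.9 rect [ 476.  -263.6] [43.3 19.6] 20.5 pca yaw -159.8 mid [ 476.29657 -263.2643 ]
  70 76 5274 z 73.0 circ [ 475.6 -263.6] 33.6 rect [ 476.9 -263.3] [64.7 66.2] 20.7
pos [ 476.9 -259.5  122.7] yaw 21.07 tilt 0.04 | tool shift mm [-3.1  3.5 45.7] turn rad [-0.0006 -0.0004  0.0099] |F [-0.6  0.6 -0.3] M [ 0.02  0.03 -0.03] op 0.0600 t 12.70 j7 -0.93
```

```bash
python3 -m creep '[[[-0.0027,0.0034,0.01,0,0,0.012],[0,0,0.012,0,0,0],[0,0,0.01,0,0,0],[0,0,0.004,0,0,0],[0,0,0,0,0,0],[0,0,0,0,0,0]]]' 0.045; python3 - <<'E'
from h import *
to(475.6,-263.6,77,20.4)
E
```

```text
clock: 13.3
ee_pos: [474.1, -265.5, 84.1]
orientation: [-3.093, -0.55, 0.001]
ft_force: [-0.6, -0.1, 0.2]
opening: 0.527
pos [ 474.1 -265.5   84.1] yaw 20.17 tilt 0.03 | tool shift mm [ 2.  -1.3  7.1] turn rad [-0.0002  0.0005 -0.004 ] |F [-0.6 -0.1  0.2] M [-0.02 -0.01 -0.01] op 0.0450 t 13.30 j7 -0.95
```

```bash
python3 -m creep '[[[0.002,-0.0013,0.003,0,0,-0.004],[0,0,0.003,0,0,0],[0,0,0.001,0,0,0],[0,0,0,0,0,0],[0,0,0,0,0,0]]]'; python3 - <<'E'
from h import *
to(475.6,-263.6,77,20.4)
E
```

```text
clock: 13.8
ee_pos: [476.5, -263.4, 77.3]
orientation: [3.091, 0.557, 0.001]
ft_force: [0.1, 0.8, 0.4]
opening: 0.524
pos [ 476.5 -263.4   77.3] yaw 20.45 tilt 0.07 | tool shift mm [-0.9 -0.1  0.3] turn rad [ 0.0009 -0.0008  0.0008] |F [0.1 0.8 0.4] M [-0.05 -0.04 -0.01] op 0.0447 t 13.80 j7 -0.96
```

```bash
python3 -m creep '[[[-0.0009,0,0,0,0,0],[0,0,0,0,0,0],[0,0,0,0,0,0],[0,0,0,0,0,0],[0,0,0,0,0,0],[0,0,0,0,0,0],[0,0,0,0,0,0]]]' 0; python3 - <<'E'
from h import *
to(475.6,-263.6,77,20.4)
E
```

```text
clock: 14.5
ee_pos: [475.6, -263.8, 77.7]
orientation: [3.091, 0.557, 0.002]
ft_force: [0.2, 0.4, 0.9]
opening: 0.22
pos [ 475.6 -263.8   77.7] yaw 20.44 tilt 0.10 | tool shift mm [ 0.  -0.2  0.7] turn rad [ 0.0013 -0.0011  0.0008] |F [0.2 0.4 0.9] M [ 0.05  0.03 -0.02] op 0.0188 t 14.50 j7 -0.96
```

```bash
python3 -m creep '[[[0,0,-0.01,0,0,0],[0,0,-0.02,0,0,0],[0,0,-0.03,0,0,0],[0,0,-0.03,0,0,0],[0,0,-0.025,0,0,0],[0,0,-0.01,0,0,0],[0,0,0,0,0,0],[0,0,0,0,0,0]]]'; python3 - <<'E'
from h import *
s=viewer.snapshot("wrist");cv2.imwrite("pics/w5.png",s["pixels"])
to(470.3,29.1,195,9)
E
```

```text
clock: 15.3
ee_pos: [473.8, -262.8, 208.5]
orientation: [-3.09, -0.558, 0.002]
ft_force: [0.1, 0.5, -3.0]
opening: 0.218
pos [ 473.7 -262.8  208.2] yaw 20.47 tilt 0.13 | tool shift mm [  99.  -274.6   13.6] turn rad [-0.0016  0.0017  0.2002] |F [ 0.6  0.9 -1.7] M [-0.01  0.    0.05] op 0.0183 t 15.35 j7 -0.90
```

View pics/w5.png

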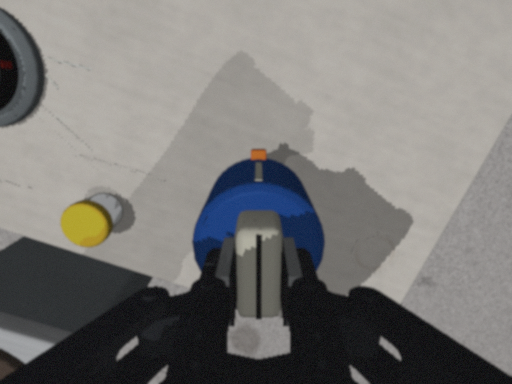

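The lid is held squarely, knob at (260,265), with lug and pointer in line at (259,154). Carrying it to the dispenser.

```bash
python3 -m creep '[[[0.008,-0.022,0,0,0,0],[0.014,-0.038,0,0,0,0],[0.014,-0.038,0,0,0,0],[0.014,-0.038,0,0,0,0],[0.014,-0.038,0,0,0,0],[0.013,-0.036,0,0,0,0],[0.007,-0.02,0,0,0,0],[0,0,0,0,0,0]]]'; python3 - <<'E'
from h import *
to(470.3,29.1,195,9)
E
```

```text
clock: 16.15
ee_pos: [466.0, -10.0, 197.6]
orientation: [-3.085, -0.551, 0.028]
ft_force: [0.3, -0.6, -1.1]
opening: 0.219
pos [466.  -10.  197.6] yaw 20.27 tilt 1.12 | tool shift mm [ 17.6 -35.2   2.7] turn rad [-0.0092  0.0174  0.1966] |F [ 0.3 -0.6 -1.1] M [-0.06 -0.    0.02] op 0.0187 t 16.15 j7 -1.42
```

```bash
python3 -m creep '[[[0.008,-0.016,0,-0.005,0.008,0],[0.008,-0.016,0,-0.004,0.008,0],[0.0,-0.003,0,0,0,0.06],[0,0,0,0,0,0.06],[0,0,0,0,0,0.05],[0,0,0,0,0,0],[0,0,0,0,0,0]]]'; python3 - <<'E'
from h import *
to(470.3,29.1,195,9)
E
```

```text
clock: 16.85
ee_pos: [465.0, 25.1, 190.0]
orientation: [-3.129, -0.278, 0.022]
ft_force: [-0.7, 0.3, -2.0]
opening: 0.221
pos [465.   25.1 190. ] yaw 10.14 tilt 0.81 | tool shift mm [ 5.9 -3.  -5.1] turn rad [-0.0017  0.0141  0.0199] |F [-0.7  0.3 -2. ] M [-0.05 -0.04  0.04] op 0.0189 t 16.85 j7 -1.68
```

```bash
python3 -m creep '[[[0.0059,-0.003,0,-0.001,0.014,0.02],[0,0,0,0,0,0],[0,0,0,0,0,0],[0,0,0,0,0,0]]]'; python3 - <<'E'
from h import *
s=viewer.snapshot("wrist");o=readout.observe();z=o["ee_pos"][2]-77.7+99
print("knob/roof expected z",z);lid(s,(470,29),z)
marks(s,np.array([470.3,29.1]),62)
cv2.imwrite("pics/w6.png",s["pixels"])
to(470.3,29.1,150,9)
E
```

```text
clock: 17.25
ee_pos: [470.4, 28.5, 189.1]
orientation: [-3.131, -0.246, 0.001]
ft_force: [-0.9, -0.4, -1.6]
opening: 0.22
knob/roof expected z 210.3818502348455
  knob 4663 z 210.3 rect [471.1  28.2] [41.1 40.7] 54.1 pca yaw -171.1 mid [471.5291    29.146366]
  181.3818502348455 187.3818502348455 5258 z 184.2 circ [470.9  28.1] 33.4 rect [480.4  29.6] [47.2 66.3] 8.5
  green [288. 142.] 85 [506.4   7.5  43.9] r 42.1 ang -31.0
  red [303. 169.] 72 [483.9 -10.   43.6] r 41.4 ang -70.9
  red [210. 184.] 42 [456.8  70.5  43.6] r 43.6 ang 108.0
  orange [258. 155.] 168 [506.2  33.9 125.1] r 36.2 ang 7.6
  orange [149. 287.] 7 [475.7  66.8 234.5] r 38.1 ang 81.9
  orange [143. 289.] 5 [475.3  68.8 235.2] r 40.0 ang 82.9
pos [470.5  28.4 189.1] yaw 8.98 tilt 0.04 | tool shift mm [-0.1 -0.7 39.1] turn rad [-0.0007  0.0003 -0.0004] |F [-0.3 -0.4 -1.6] M [ 0.03 -0.02 -0.01] op 0.0185 t 17.30 j7 -1.71
```

View pics/w6.png

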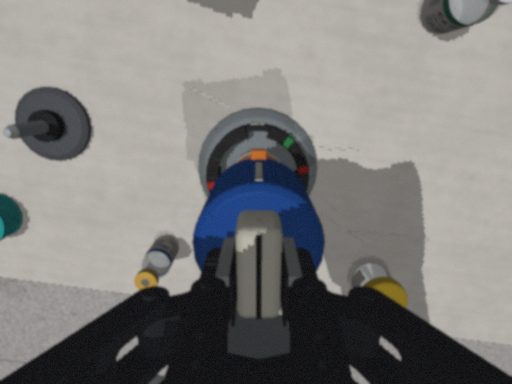

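The lid is over the dispenser, knob (260,265), and its lug at (258,155) points at the slot mark (260,128). The lid centre is within about 1 mm. Correcting and descending.

```bash
python3 -m creep '[[[-0.0004,-0.001,0.005,0,0,0],[0,0,0.01,0,0,0],[0,0,0.01,0,0,0],[0,0,0.006,0,0,0],[0,0,0,0,0,0],[0,0,0,0,0,0]]]'; python3 - <<'E'
from h import *
to(470.0,29.3,120,9)
E
```

```text
clock: 17.9
ee_pos: [469.2, 29.3, 154.5]
orientation: [-3.131, -0.246, 0.003]
ft_force: [-0.1, -0.8, -1.2]
opening: 0.219
pos [469.2  29.3 154.5] yaw 9.00 tilt 0.12 | tool shift mm [ 0.9  0.2 34.5] turn rad [-0.0008  0.0019  0.    ] |F [-0.1 -0.8 -1.2] M [ 0.03 -0.    0.  ] op 0.0187 t 17.90 j7 -1.73
```

```bash
python3 -m creep '[[[0.0008,0,0.005,-0.001,0.002,0],[0,0,0.009,0,0,0],[0,0,0.009,0,0,0],[0,0,0.006,0,0,0],[0,0,0,0,0,0],[0,0,0,0,0,0]]]'; python3 - <<'E'
from h import *
to(470.0,29.3,120,9)
s=viewer.snapshot("wrist");o=readout.observe();z=o["ee_pos"][2]-77.7+99
lid(s,(470,29),z)
marks(s,np.array([470.3,29.1]),62)
E
```

```text
clock: 18.5
ee_pos: [470.3, 29.5, 123.0]
orientation: [3.132, 0.246, 0.001]
ft_force: [-0.4, -0.3, -1.3]
opening: 0.218
pos [470.3  29.5 123. ] yaw 9.00 tilt 0.04 | tool shift mm [-0.3  0.1  3. ] turn rad [ 0.0002 -0.0006  0.    ] |F [-0.4 -0.3 -1.3] M [-0.02 -0.01  0.02] op 0.0186 t 18.50 j7 -1.76
  knob 4667 z 144.2 rect [470.5  29.2] [41.5 41. ] 54.0 pca yaw -171.2 mid [471.18103   30.216122]
  115.3410638825917 121.3410638825917 5225 z 118.1 circ [470.6  29.3] 33.5 rect [480.3  30.7] [47.4 66.3] 9.0
  green [298. 156.] 140 [506.5   7.5  43.5] r 42.1 ang -30.9
  red [316. 191.] 117 [484.  -10.3  43.7] r 41.7 ang -70.8
  red [198. 210.] 52 [456.9  71.   43.6] r 44.0 ang 107.7
  orange [258. 154.] 160 [506.3  34.8  59.2] r 36.4 ang 9.0
```

```bash
python3 -m creep '[[[-0.0003,0,0.004,0,0,0],[0,0,0.005,0,0,0],[0,0,0.004,0,0,0],[0,0,0,0,0,0],[0,0,0,0,0,0]]]'; python3 -c "
from h import *
to(470,29.3,97.7,9)"; python3 -m creep '[[[0,0,0.004,0,0,0],[0,0,0.004,0,0,0],[0,0,0.002,0,0,0],[0,0,0,0,0,0]]]'; python3 -c "
from h import *
to(470,29.3,97.7,9)"
```

```text
clock: 19.05
ee_pos: [470.4, 29.5, 109.4]
orientation: [3.132, 0.246, 0.003]
ft_force: [-0.4, -0.2, -1.6]
opening: 0.223
pos [470.4  29.5 109.4] yaw 9.00 tilt 0.11 | tool shift mm [-0.4  0.1 11.7] turn rad [ 0.0004 -0.0019 -0.0001] |F [-0.4 -0.2 -1.6] M [-0.03 -0.01 -0.04] op 0.0191 t 19.05 j7 -1.77
clock: 19.45
ee_pos: [470.6, 29.5, 98.7]
orientation: [3.132, 0.246, 0.004]
ft_force: [-0.1, -0.3, -2.8]
opening: 0.218
pos [470.6  29.5  98.7] yaw 8.99 tilt 0.13 | tool shift mm [-0.6  0.1  1. ] turn rad [ 0.0004 -0.0022 -0.0002] |F [-0.1 -0.3 -2.8] M [-0.04  0.    0.01] op 0.0187 t 19.45 j7 -1.78
```

```bash
python3 -m creep '[[[-0.0005,0,0.001,0,-0.002,0],[0,0,0.0007,0,0,0],[0,0,0,0,0,0]]]'; python3 -c "
from h import *
s=viewer.snapshot('wrist');lid(s,(470,29),119)
to(470,29.3,97.7,9)"
```

```text
clock: 19.75
ee_pos: [470.4, 29.5, 97.8]
orientation: [3.131, 0.246, 0.001]
ft_force: [0.2, -0.2, -1.4]
opening: 0.221
  knob 4678 z 119.0 rect [470.6  29.5] [41.1 41.7] 54.5 pca yaw -171.0 mid [471.46625   30.307468]
  90 96 5269 z 92.9 circ [470.9  29.2] 33.5 rect [480.5  30.8] [47.5 66.3] 8.4
pos [470.6  29.5  97.7] yaw 8.99 tilt 0.07 | tool shift mm [-0.6  0.2  0. ] turn rad [ 0.0006 -0.0011 -0.0002] |F [-0.5  0.1 -0.8] M [-0.   -0.03 -0.06] op 0.0188 t 19.80 j7 -1.78
```

The lid is home: roof at 93 = 20 + 73. Twisting clockwise, so tool +z turn, in small checked steps.

```bash
python3 -m creep '[[[-0.0003,0,0,0,-0.001,0.04],[0,0,0,0,0,0.06],[0,0,0,0,0,0.06],[0,0,0,0,0,0.06],[0,0,0,0,0,0],[0,0,0,0,0,0]]]'; python3 -c "
from h import *
to(470.4,29.4,97.7,-31)"
```

```text
clock: 20.4
ee_pos: [470.5, 29.5, 97.7]
orientation: [3.139, -0.108, 0.001]
ft_force: [0.3, -0.4, -1.1]
opening: 0.222
pos [470.5  29.5  97.7] yaw -3.95 tilt 0.05 | tool shift mm [-0.1  0.1  0. ] turn rad [ 2.000e-04 -9.000e-04  4.721e-01] |F [ 0.3 -0.4 -1.1] M [-0.11  0.1   0.04] op 0.0189 t 20.40 j7 -1.98
```

```bash
python3 -m creep '[[[0,0,0,0,0,0.05],[0,0,0,0,0,0.06],[0,0,0,0,0,0.06],[0,0,0,0,0,0.06],[0,0,0,0,0,0.04],[0,0,0,0,0,0],[0,0,0,0,0,0]]]'; python3 -c "
from h import *
to(470.4,29.4,97.7,-31)"
```

```text
clock: 21.1
ee_pos: [470.5, 29.5, 97.7]
orientation: [3.097, -0.525, 0.001]
ft_force: [-0.4, -0.7, -1.1]
opening: 0.218
pos [470.5  29.5  97.7] yaw -19.25 tilt 0.05 | tool shift mm [-0.1  0.1  0. ] turn rad [ 2.000e-04 -9.000e-04  2.051e-01] |F [-0.4 -0.7 -1.1] M [-0.08  0.09  0.09] op 0.0186 t 21.10 j7 -2.21
```

```bash
python3 -m creep '[[[0,0,0,0,0,0.05],[0,0,0,0,0,0.06],[0,0,0,0,0,0.06],[0,0,0,0,0,0.03],[0,0,0,0,0,0],[0,0,0,0,0,0]]]'; python3 - <<'E'
from h import *
s=viewer.snapshot("wrist");lid(s,(470.5,29.3),119);marks(s,np.array([470.3,29.1]),55);cv2.imwrite("pics/w7.png",s["pixels"])
to(470.4,29.4,97.7,-31)
E
```

```text
clock: 21.7
ee_pos: [470.4, 29.5, 97.7]
orientation: [3.031, -0.826, 0.001]
ft_force: [1.2, -0.5, -0.5]
opening: 0.218
  knob 4654 z 118.9 rect [470.5  28.6] [41.5 41.3] 13.4 pca yaw 149.5 mid [471.26535   26.303535]
  90 96 5256 z 92.8 circ [470.6  28.7] 33.5 rect [479.   23.9] [66.3 47.1] 59.6
  green [259. 147.] 194 [507.    7.1  43.3] r 42.8 ang -31.0
  red [303. 165.] 179 [484.  -10.9  43.5] r 42.3 ang -71.1
pos [470.5  29.5  97.7] yaw -30.48 tilt 0.05 | tool shift mm [0.  0.1 0. ] turn rad [ 0.0001 -0.0008  0.009 ] |F [ 0.1 -0.5  0.3] M [-0.06  0.07  0.18] op 0.0188 t 21.75 j7 -2.37
```

View pics/w7.png

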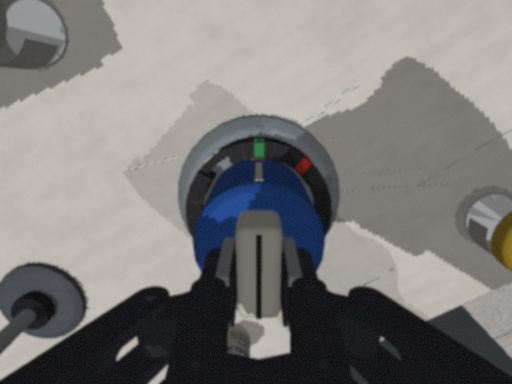

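The pointer line at (259,170) ends right at the green mark (259,147). The wrist moment of 0.18 N m is close to the 0.17 expected there. I'll check that it stays steady, then hand in.

```bash
python3 -m creep '[[[0,0,0,0,0,0.004],[0,0,0,0,0,0],[0,0,0,0,0,0],[0,0,0,0,0,0],[0,0,0,0,0,0]]]'; python3 - <<'E'
from h import *
to(470.4,29.4,97.7,-31)
s=viewer.snapshot("wrist");lid(s,(470.5,29.3),119)
to(470.4,29.4,97.7,-31)
print(r.hand_in())
E
```

```text
clock: 22.25
ee_pos: [470.5, 29.5, 97.7]
orientation: [3.03, -0.829, 0.001]
ft_force: [-0.4, 0.9, -0.5]
opening: 0.221
pos [470.5  29.5  97.7] yaw -30.60 tilt 0.04 | tool shift mm [-0.   0.1  0. ] turn rad [-0.0001 -0.0008  0.007 ] |F [-0.4  0.9 -0.5] M [-0.04  0.12  0.2 ] op 0.0189 t 22.25 j7 -2.38
  knob 4665 z 118.9 rect [470.5  28.5] [41.9 41. ] 13.3 pca yaw 149.3 mid [471.3321    26.248806]
  90 96 5234 z 92.8 circ [470.6  28.8] 33.4 rect [478.8  23.8] [66.3 47.3] 59.4
pos [470.5  29.5  97.7] yaw -30.60 tilt 0.04 | tool shift mm [-0.   0.1  0. ] turn rad [-0.     -0.0008  0.007 ] |F [-1.3  0.3 -0.4] M [-0.04  0.15  0.18] op 0.0188 t 22.30 j7 -2.38
the job is handed in; nothing more can be done
None
```

The job is done and handed in at about 22 s of robot time; it reports no verdict. The copper reel went from its post onto the dispenser hub and was let go. The lid went down through the slots until fully home, and I twisted it clockwise to the green mark, still gripping it.

- **Reel:** after letting go, its top was at 76.1 mm and its centre within about 1 mm of the axis. I did not measure it again once the lid covered it.
- **Lid seat:** the roof was at 92.8 mm, so the lid origin is about 20 mm up, and its centre is within about 0.5 mm of the axis.
- **Twist:** the lid was turned 39.6° from the slots, with its pointer in line with the green mark.
- **Hold:** it was steady, with a wrist moment of about 0.18 N m against about 0.17 expected from the spring. The finger opening stayed at 18.8 mm on the knob.
- **Bystanders:** no unexpected contact forces showed on the way, but I did not measure the pots and vials again at the end.

**Disagreement:** the camera views differed by 1–2 mm on the dispenser centre. I used the close wrist views, and both fits went in without force.

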